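Swing the link bar home into the press fixture's snap stop

TASK

The aluminium bar on the fixture plate sits with its holed end on the dowel: push near its free end to swing it round, flat on the plate, until it presses the sprung rubber buffer and the spring bolt snaps out behind it, gently, without ramming the buffer. Then swing the keeper arm by its black knob across the bar, right round to its stop. Leave the loose things lying about where they are.

Things in the scene. Friction and masses are not known exactly. Their poses are not given: they have to be found in the camera images.
- fixture: Fixed dark steel plate 270 (x) x 395 (y) x 12 mm, flat on the bench; only yaw varies. Origin on the bench; the plate spans x -125 to +145, y -170 to +225 mm from it, top face 12 mm up. +x points roughly away from the robot, +y to its left. A steel dowel (12 mm thick, 30 mm tall) stands on it at x +40, y -130 mm.
- bar: Loose aluminium bar, 300 x 30 x 16 mm, 0.3 to 0.5 kg, flat on the plate, its 14 mm hole over the dowel. Origin: hole axis, underside. It runs along its own +y to the free end at y 280 mm; long sides at x +-15 mm. Starts turned 0.30 to 0.5 rad counter-clockwise from the plate's y, free end towards the robot; latched it is parallel to the plate's y within 0.08 rad.
- bar_end (a point): Centre of the bar's free end face, 8 mm above the plate's top. To swing the bar home, push its robot-side long face towards the plate's +x, 30 to 60 mm short of this end (the bolt needs the last 15 mm). The bar slides with 1 to 3 N until it meets the bolt.
- stop: Fixed rail of the snap stop, 50 x 60 x 8 mm, on the plate; origin at its underside, 15 mm from its robot-side end, at the plate's x +100, y +130 mm, axes as the plate's. On it a grey L-shaped carriage (32 mm tall) is clamped up to 18 mm either way along x: not reported, feel for it. At mid-setting the latched bar is parallel to the plate's y. Over 10 N between bar and stop is ramming.
- bolt (a joint): Spring bolt of the stop: a steel slide 18 mm tall by the bar's free end, bevel towards the coming bar, square back. 0 = fully out; grows (m) as it is pushed in along the plate's +y, to 0.012. The bar's end pushes it in about 6 mm over the last 45 mm of its swing (1 to 5 N), then it springs out to 0 behind the bar. Spring 1.5 N plus 0.1 N per mm.
- buffer (a joint): Rubber spring buffer of the stop, 16 mm across, meeting the bar 271 mm from the dowel. 0 = free; grows (m) as the bar presses it, hard end at 0.006. Spring 1 N plus 2 N per mm. The bolt snaps out behind the bar at 1 to 2.2 mm (3 to 5.5 N); the bar, let go, then stays squeezed between them with the buffer 0.8 to 2.2 mm in.
- keeper (a joint): Angle of the steel keeper arm (26 wide, 10 mm thick, underside 19 mm above the plate) about an upright pivot at the plate's x +90, y -30 mm. 0 = pointing along the plate's -y (starts 0 to 0.3); grows clockwise seen from above to its stop at 1.57 rad, pointing along the plate's -x, across the bar and 3 mm above it. Stiff: about 2 N at the knob; stays where left.
- keeper_grip (a point): Point on the axis of the keeper arm's upright black knob (22 mm across, 40 mm tall), 100 mm from the arm's pivot, 66 mm above the bench; the knob's top is 81 mm and its foot 41 mm above the bench.
- bush: Bystander: steel bush, 32 mm across, 25 mm tall, standing near the plate's robot-side right corner; origin at its underside.
- slug: Bystander: solid steel slug, 28 mm across, 30 mm tall, standing near the plate's right edge; origin at its underside.
- block: Bystander: aluminium block with two holes, 70 x 50 x 30 mm, on the bench right of the fixture; origin under its centre.
- driver: Bystander: screwdriver lying on the bench left of the fixture.
- spanner: Bystander: spanner lying on the bench right of the fixture.
- oil: Bystander: white plastic oil bottle, 48 mm across, 130 mm tall, upright; origin at its underside.
- cup: Bystander: steel cup, 76 mm across, 85 mm tall; origin at its underside.

How it is judged (in metres and radians):
On the way, in this order (a step that is already met when the one before it is completed fails the run):
1. the bar has pushed the spring bolt in on its way (value of joint bolt above 0.004 m), for 0.05 s.
2. the bar is past the bolt: bolt sprung out behind it, bar on the buffer (value of joint buffer above 0.0005 m and value of joint bolt below 0.002 m), for 0.2 s.
3. the keeper arm has been swung across the bar to its stop (value of joint keeper above 1.45 rad), for 0.1 s.
At the end, for the whole second after the job is handed in: The bar lies flat on the plate (within 4 mm and 0.05 rad) on its dowel, at rest, trapped between buffer (pressed in more than 0.5 mm) and spring bolt (out to within 2 mm), and the keeper arm is across it (more than 1.42 rad) (all of step 2 and value of joint keeper above 1.42 rad and linear speed of bar below 0.02 m/s and z of bar in the frame of fixture below 0.016 m and angle between bar's own z axis and vertical below 0.05 rad); the robot touches nothing.
It fails at once if the bar rammed the stop with more than 10 N (contact force between bar and stop above 10 N).
It fails at once if the bar was lifted off the plate or tipped (z of bar in the frame of fixture above 0.024 m or angle between bar's own z axis and vertical above 0.15 rad).
It fails at once if a loose bystander was shifted by more than 25 mm (distance of any of bush, slug, block, driver, spanner, oil, cup from where it was at the start of the episode above 0.025 m).
It also fails if it takes over 72 s, if anything falls off the work surface, if the arm or the gripper's body presses on something with over 40 N, if the wrist force passes 120 N, or if a joint passes its speed limit or range.

ROBOT

A 7-joint arm with a two-finger parallel gripper is mounted at the origin on the work surface. World frame = base frame: x ahead of the robot, y to its left, z up, the work surface at z = 0. Lengths are in m, angles in degrees, forces in N, time in s.
With the tool pointing down it reaches from about 0.425 to 0.875 m from the base axis. Payload 4.7 kg.
Tool frame: the origin (TCP) lies at the very end of the fingers, on their centre line; the grasp point (between the pads) lies 19 mm behind it; z points along the fingers, y is the direction in which the jaws open and shut (so a half turn about z gives the same grasp; the last joint's range is limited). The gripper opens to 87 mm and grips with 3 to 60 N. Pads are 19 mm wide; open, the fingers measure 117 mm over their backs; the gripper's body (75 mm by 190 mm) begins 51 mm behind the grasp point.
Start: joints at [-64.968, 18.392, -4.016, 83.108, 1.295, 78.541, -3.26], TCP at [0.267, 0.593, 0.223] pointing down, gripper open.
Joint ranges: [-163.93, 163.93], [-17.29, 119.83], [-79.2, 71.16], [3.27, 140.29], [-89.18, 269.18], [5.43, 117.66], [-154.24, 154.24]. Speed limits (degrees/s): [147.25, 147.25, 180, 180, 180, 180, 180].

INTERFACE

Orientations are given as [roll, pitch, yaw] about the fixed x, y, z axes, in that order (R = Rz(yaw) Ry(pitch) Rx(roll)).
In Python, from cell import * gives the robot as it stands.
- The arm moves only by the tool drive_tool, never from a script. Its argument "moves" is text: rows parted by semicolons, each of 5 numbers parted by spaces: the shift along the tool's x, y, z in m, then the turn about the tool's z in degrees, then the gripper's target within -1 to 1 (fully open at 1, half-way at 0, shut at -1). In form: x y z yaw fingers; .... A call has exactly 8 rows; each row is the pose to reach, as a shift and turn from the pose commanded when the call began, along the tool's axes at that moment; what a row does not reach only later rows make up. A row lasts 1/10 s, in which the tool goes at most 50 mm and 8.59 degrees, less where a joint would pass 70% of its speed; a pose out of reach is approached as far as the arm can. A call with a gripper value outside its range is refused whole. The fingers move at their own pace and stop on an object; "grip_force" is the grip in N (left out, the last holds). Time passes only in rows, so rows that repeat a pose let the fingers close, or fill a call up. It gives the time, the measured TCP pose, the force and the opening at its end, in the units of the state.
- get_obs(): the state, without advancing time (a new reading comes with each control period).
- read_camera(name): name is "side" or "top" or "wrist"; returns (picture, depth): 480x640x3 uint8, red, green, blue; 480x640 float32, m along the optical axis (not along the pixel's ray), 0 where there is no reading.
- calibration(name): a dict with "intrinsics" (3x3 intrinsics, pixels), "cam_to_world" (4x4, takes a point from camera to world coordinates); the wrist camera has in their place "T_tool_cam" (4x4, takes a point from camera to tool coordinates, whose origin is the TCP and whose axes are the flange's). Camera axes: x right, y up, looking along -z (the intrinsics and any distortion apply to the point x, -y, -z); pixel columns grow to the right and rows downward; lengths in m; the calibration is good to about 2 mm. The wrist camera is an equidistant fisheye: a pixel r from the principal point sees the ray r / f radians off the axis. A picture is of the moment at which its call begins: read the wrist's pose just before it. calibration takes no time and is no camera call.
- sign_off(): hands the job in, once; it reports no verdict.
Trained networks look in the newest picture that a camera, given by its name, has taken for a name from the list of things; names that differ only in an ending like _2 or _b are one class to them, and where a whole thing is asked for, a point or a joint stands for the part that bears it (a point fixed in the world has none). Each returns a list of dicts, best first, with "conf" (0 to 1); they miss things now and then, are a little off and sometimes report something else, mostly with a low value. They report only what shows in the picture. A call takes as long as a camera call.
- search_frame(camera, name): "uv" ([column, row] in pixels, amid what is visible of it).
- pinpoint(camera, name): "uv" ([column, row] in pixels: a listed point, or the origin of a listed thing).
The state is a dict: "time_s": time; "qpos": joint angles; "joint_velocities": joint speeds; "effort": joint torques, N m; "tool_pos": TCP position; "tool_rot": TCP orientation; "force": force on the tool from outside, world axes, zero at the start; "wrist_torque": the same for the moment, N m; "grip_width": finger opening in m.
Only numpy, scipy, OpenCV 4.12 (cv2) and the standard library are available. Lean on these libraries where they do the work, as an engineer would, in place of code of your own. Each camera call takes 0.05 s, during which the arm holds its last target. There are 200 camera calls.

## Working session

There is one attempt and no reset: what is moved stays moved. The work goes in short steps, Python scripts to look and compute and a tool call to move; the robot and the scene stay as the last step left them, time stands still between calls to the robot, and variables do not carry over. Pictures are saved under pics/ and viewed, about 8 in all and at most 12, crops included, and the job is handed in when it is done.

Besides the shell and the picture viewer there is one more tool, called after "Emit:" as name(argument=value, ...) on one line, values as JSON. drive_tool: Moves the arm, as the interface text tells. Its arguments: {"type":"object","properties":{"moves":{"type":"string"},"grip_force":{"type":"number"}},"required":["moves"]}

```bash
mkdir -p pics; cat > h.py <<'E'
from cell import *
import numpy as np, cv2
from scipy.spatial.transform import Rotation as R
def ray(cam,uv,z):
    c=calibration(cam);K=np.array(c["intrinsics"]);T=np.array(c["cam_to_world"])
    d=np.array([(uv[0]-K[0,2])/K[0,0],-(uv[1]-K[1,2])/K[1,1],-1.0])
    d=T[:3,:3]@d;o=T[:3,3];return o+d*(z-o[2])/d[2]
def proj(cam,P):
    c=calibration(cam);K=np.array(c["intrinsics"]);T=np.linalg.inv(np.array(c["cam_to_world"]))
    p=T[:3,:3]@np.array(P)+T[:3,3];return [K[0,0]*p[0]/-p[2]+K[0,2],K[1,1]*-p[1]/-p[2]+K[1,2]]
def save(img,n): cv2.imwrite("pics/"+n,img[:,:,::-1])
E
python3 - <<'E'
from h import *
o=get_obs();print(o['time_s'],o['tool_pos'],o['tool_rot'],o['force'],o['grip_width'])
Z=dict(fixture=0,bar=.012,bar_end=.02,stop=.012,keeper_grip=.066,bush=0.012,slug=0.012)
for cam in("top","side"):
    im,d=read_camera(cam);save(im,cam+"0.png");print(cam,calibration(cam).keys())
    for n,z in Z.items():
        r=pinpoint(cam,n)[:2]
        for q in r: print(cam,n,round(q['conf'],2),np.round(q['uv'],0),np.round(ray(cam,q['uv'],z),4))
E
```

```text
0.0 [0.26653274 0.59223036 0.2214535 ] [-1.79889728e+02  5.91660907e-03  1.55776604e+02] [-0.41747409  0.40549424  0.821596  ] 0.08711860127963435
top dict_keys(['intrinsics', 'cam_to_world'])
top fixture 0.63 [325. 229.] [ 0.5559 -0.0244  0.    ]
top bar 0.6 [368. 224.] [ 0.5711 -0.144   0.012 ]
top bar 0.49 [371. 240.] [ 0.5266 -0.1528  0.012 ]
top bar_end 0.62 [269. 240.] [0.519  0.1307 0.02  ]
top stop 0.72 [282. 185.] [0.678  0.0997 0.012 ]
top keeper_grip 0.57 [371. 205.] [ 0.614  -0.1478  0.066 ]
top bush 0.65 [284. 183.] [0.684 0.096 0.012]
top bush 0.43 [359. 262.] [ 0.4642 -0.1218  0.012 ]
top slug 0.5 [368. 241.] [ 0.5236 -0.1456  0.012 ]
side dict_keys(['intrinsics', 'cam_to_world'])
side fixture 0.8 [338. 265.] [ 0.5583 -0.0088  0.    ]
side bar 0.6 [382. 297.] [ 0.5753 -0.1543  0.012 ]
side bar_end 0.68 [296. 229.] [0.5221 0.1322 0.02  ]
side stop 0.7 [360. 224.] [0.6755 0.1046 0.012 ]
side keeper_grip 0.68 [401. 268.] [ 0.6173 -0.1503  0.066 ]
side keeper_grip 0.19 [384. 294.] [ 0.5434 -0.2035  0.066 ]
side bush 0.58 [320. 301.] [ 0.4598 -0.1142  0.012 ]
side slug 0.78 [355. 304.] [ 0.5192 -0.1495  0.012 ]
```

```bash
python3 - <<'E'
from h import *
im=cv2.imread("pics/top0.png")[130:310,220:440];a=cv2.resize(im,None,fx=3.3,fy=3.3,interpolation=2);cv2.imwrite("pics/c1.png",a)
im=cv2.imread("pics/side0.png")[170:350,220:460];cv2.imwrite("pics/c2.png",cv2.resize(im,None,fx=3.3,fy=3.3,interpolation=2))
E
```

```text
(no output)
```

View pics/c1.png

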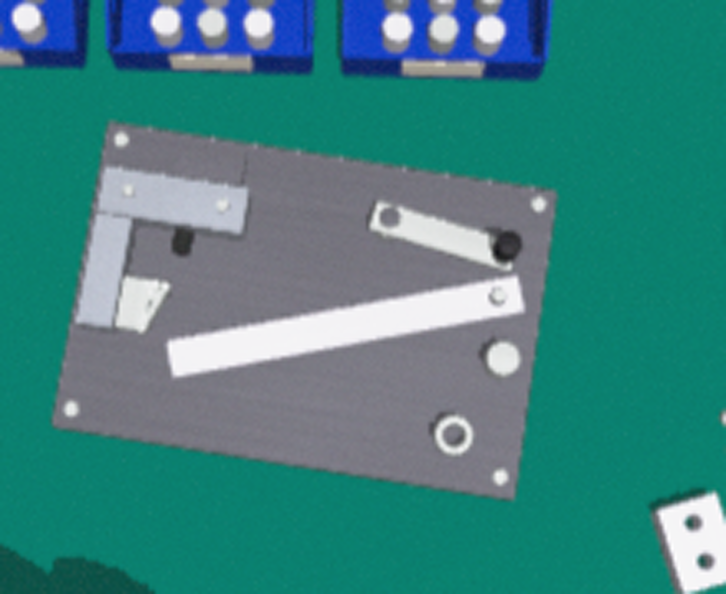

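View pics/c2.png

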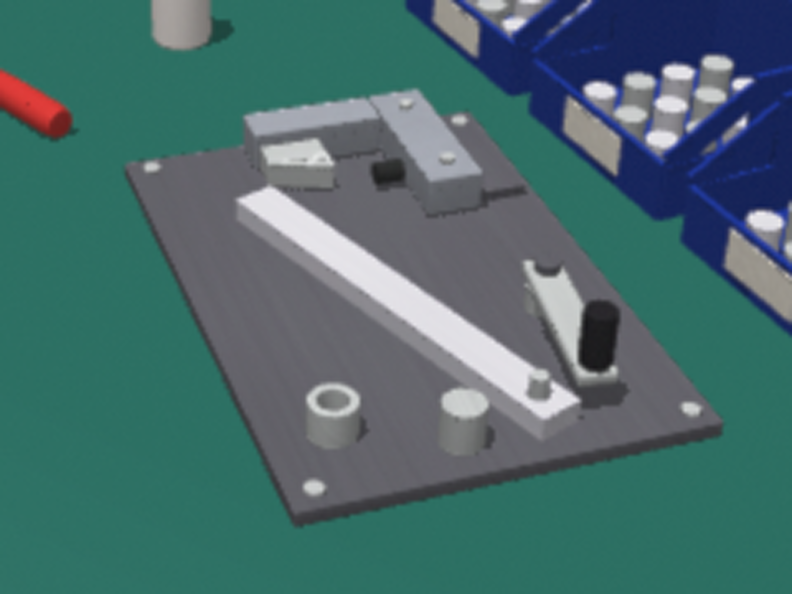

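Both views show the plate turned slightly clockwise. The bar's free end is at about (170,360) in the top crop, the stop is upper left and the keeper knob is at (508,245). The space around the bar and keeper is clear. Next I fit the plate pose from its corners.

```bash
cat >> h.py <<'E'
def fit(A,B):
    ca,cb=A.mean(0),B.mean(0);H=(A-ca).T@(B-cb);th=np.arctan2(H[0,1]-H[1,0],H[0,0]+H[1,1])
    Rm=np.array([[np.cos(th),-np.sin(th)],[np.sin(th),np.cos(th)]]);return th,cb-Rm@ca,Rm
E
python3 - <<'E'
from h import *
pl=np.array([[145,225],[145,-170],[-125,-170],[-125,225.]])/1000
px=np.array([[108,123],[555,190],[514,498],[53,427.]])/3.3+[220,130]
W=np.array([ray("top",p,.012)[:2] for p in px]);th,t,Rm=fit(pl,W);print("top",np.degrees(th),t,np.round((pl@Rm.T+t-W)*1e3,1).tolist())
px2=np.array([[465,113],[721,425],[296,516],[127,166.]])/3.3+[220,170]
W=np.array([ray("side",p,.012)[:2] for p in px2]);a=fit(pl,W);print("side",np.degrees(a[0]),a[1],np.round((pl@a[2].T+a[1]-W)*1e3,1).tolist())
# bar corners far end, dowel
for n,p,z in(("barend",(170,360),.028),("dowel top",(498,296),.042),("knob top",(509,243),.081),("pivot",(390,217),.045),("buffer tip",(181,250),.03)):
    w=ray("top",np.array(p)/3.3+[220,130],z)[:2];print(n,w,Rm.T@(w-t))
for n,w in(("dowel",(.04,-.13)),("push235 latched",(.025,.105)),("pivot",(.09,-.03))): print(n,Rm@np.array(w)+t)
E
```

```text
top -7.184031372127006 [ 0.55743264 -0.01662646] [[0.8, 1.4], [0.6, -1.9], [-0.8, -1.5], [-0.6, 2.0]]
side -7.499839939631948 [ 0.55496074 -0.01993437] [[3.1, 0.1], [2.6, -1.7], [-2.4, -1.1], [-3.3, 2.7]]
barend [0.51939529 0.1226254 ] [-0.05515312  0.13340185]
dowel top [ 0.57863739 -0.14964926] [ 0.03767368 -0.12932672]
knob top [ 0.61463747 -0.15359402] [ 0.07388447 -0.12873846]
pivot [ 0.64296929 -0.05817699] [ 0.09006133 -0.03052742]
buffer tip [0.61332609 0.11713246] [0.03872722 0.13969871]
dowel [ 0.58086125 -0.15060817]
push235 latched [0.59536733 0.08442283]
pivot [ 0.6429744  -0.05764605]
```

```bash
cat >> h.py <<'E'
TH=np.radians(-7.3);T0=np.array([.5565,-.018]);RP=np.array([[np.cos(TH),-np.sin(TH)],[np.sin(TH),np.cos(TH)]])
def P2W(p): return RP@np.array(p)+T0
def W2P(w): return RP.T@(np.array(w)[:2]-T0)
def barpt(a,lx,ly): c,s=np.cos(a),np.sin(a);return P2W([.04+c*lx-s*ly,-.13+s*lx+c*ly])
def shift(xyz,yaw=None,o=None):
    o=o or get_obs();r=o['tool_rot'];Rt=R.from_euler('xyz',r,degrees=True)
    s=Rt.inv().apply(np.array(xyz)-o['tool_pos']);return np.round(s,4),None if yaw is None else round(-(((yaw-r[2])+180)%360-180),1)
E
python3 - <<'E'
from h import *
p=barpt(.35,-.06,.228);print(p,shift([*p,.15],175.8))
E
```

```text
[0.47080497 0.05710065] (array([-0.4059, -0.4048,  0.0726]), np.float64(-20.0))
```

Emit:
drive_tool(moves="-0.05 -0.05 0 -5 -1; -0.1 -0.1 0 -10 -1; -0.135 -0.135 0 -15 -1; -0.17 -0.17 0 -20 -1; -0.205 -0.205 0.01 -20 -1; -0.24 -0.24 0.02 -20 -1; -0.275 -0.275 0.03 -20 -1; -0.31 -0.31 0.04 -20 -1")

```text
time_s: 1.6
tool_pos: [0.4083, 0.2195, 0.1907]
tool_rot: [179.9, 0.1, 175.8]
force: [1.4, 0.5, -0.5]
grip_width: 0.0313
```

```bash
python3 - <<'E'
from h import *
o=get_obs();p=barpt(.35,-.06,.228);print(o['time_s'],o['tool_pos'],o['tool_rot'],o['grip_width'],shift([*p,.017],175.8))
E
```

```text
1.6 [0.40826518 0.21945323 0.19074349] [1.79929546e+02 6.91675412e-02 1.75780140e+02] 0.031309180128333725 (array([-0.0741, -0.1575,  0.1736]), np.float64(-0.0))
```

Emit:
drive_tool(moves="-0.02 -0.045 0.02 0 -1; -0.04 -0.09 0.04 0 -1; -0.06 -0.13 0.06 0 -1; -0.074 -0.157 0.09 0 -1; -0.074 -0.157 0.12 0 -1; -0.074 -0.157 0.14 0 -1; -0.074 -0.157 0.14 0 -1; -0.074 -0.157 0.14 0 -1")

```text
time_s: 2.4
tool_pos: [0.4701, 0.0594, 0.051]
tool_rot: [-180.0, 0.0, 175.8]
force: [0.2, 1.4, -0.0]
grip_width: 0.0003
```

```bash
python3 - <<'E'
from h import *
im,_=read_camera("wrist");save(im,"w1.png");o=get_obs();p=barpt(.35,-.045,.228);print(o['time_s'],o['tool_pos'],o['tool_rot'],o['force'],o['grip_width'],shift([*p,.017],175.8))
im,_=read_camera("side");cv2.imwrite("pics/s1.png",cv2.resize(im[120:350,200:480,::-1],None,fx=2.6,fy=2.6))
E
```

```text
2.45 [0.47080633 0.05969749 0.05166976] [1.79962013e+02 9.91016317e-02 1.75806000e+02] [0.23743166 0.61443254 0.01900833] 0.0005595201365957889 (array([-0.0145,  0.0018,  0.0347]), np.float64(0.0))
```

View pics/s1.png

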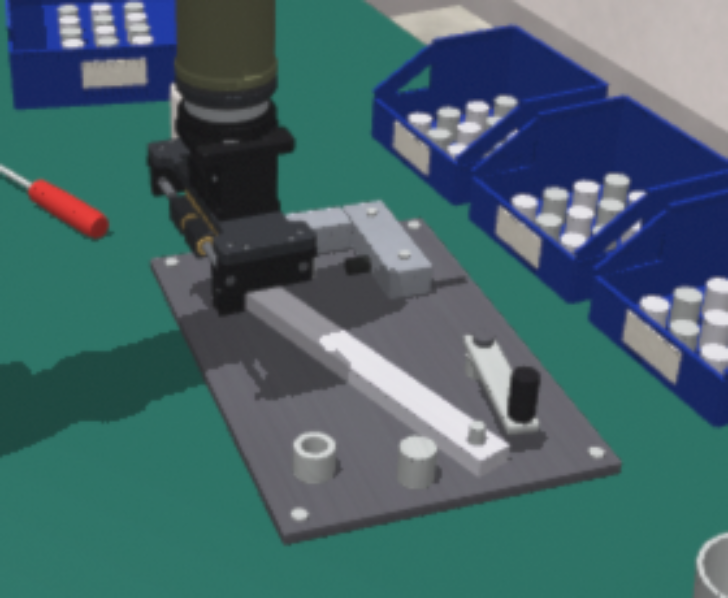

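The arm hovers on the robot side of the bar, near its free end, and nothing else is close. I'll lower now and start the push.

Emit:
drive_tool(moves="0 0 0.017 0 -1; 0 0 0.034 0 -1; 0 0 0.034 0 -1; -0.005 0 0.034 0 -1; -0.01 0 0.034 0 -1; -0.015 0 0.034 0 -1; -0.02 0.001 0.034 0 -1; -0.024 0.002 0.034 0 -1")

```text
time_s: 3.3
tool_pos: [0.4949, 0.0596, 0.0169]
tool_rot: [180.0, 0.0, 175.8]
force: [-0.7, 0.3, 0.6]
grip_width: 0.0002
```

Emit:
drive_tool(moves="-0.004 0.002 0 0 -1; -0.008 0.004 0 0 -1; -0.012 0.006 0 0 -1; -0.016 0.007 0 0 -1; -0.02 0.008 0 0 -1; -0.024 0.009 0 0 -1; -0.028 0.01 0 0 -1; -0.032 0.011 0 0 -1")

```text
time_s: 4.1
tool_pos: [0.527, 0.0685, 0.0164]
tool_rot: [180.0, -0.0, 175.8]
force: [-2.4, 1.0, -0.2]
grip_width: 0.0005
```

```bash
python3 - <<'E'
from h import *
o=get_obs();print(o['time_s'],o['tool_pos'],W2P(o['tool_pos']),o['force'])
im,_=read_camera("side");cv2.imwrite("pics/s2.png",cv2.resize(im[190:330,250:420,::-1],None,fx=4,fy=4))
E
```

```text
4.1 [0.52698195 0.06851611 0.01640628] [-0.04027193  0.08206415] [-2.39684423  0.97811915 -0.19045911]
```

View pics/s2.png

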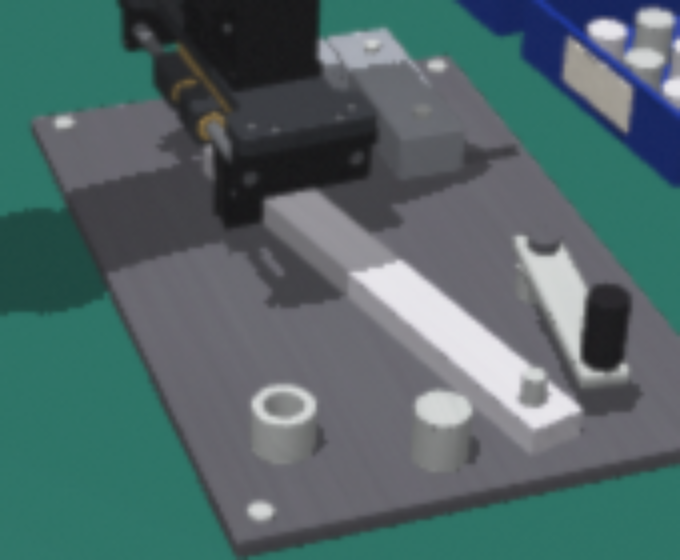

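Emit:
drive_tool(moves="-0.003 0.001 0 0 -1; -0.006 0.002 0 0 -1; -0.009 0.003 0 0 -1; -0.012 0.004 0 0 -1; -0.015 0.005 0 0 -1; -0.018 0.006 0 0 -1; -0.021 0.007 0 0 -1; -0.023 0.008 0 0 -1")

```text
time_s: 4.95
tool_pos: [0.5503, 0.0735, 0.0163]
tool_rot: [-179.9, -0.0, 175.7]
force: [-2.4, -1.9, 0.3]
grip_width: 0.0003
```

```bash
python3 - <<'E'
from h import *
o=get_obs();print(o['time_s'],o['tool_pos'],W2P(o['tool_pos']),o['force'])
im,_=read_camera("top");cv2.imwrite("pics/t2.png",cv2.resize(im[150:270,235:395,::-1],None,fx=5,fy=5,interpolation=2))
E
```

```text
4.95 [0.55030247 0.07348533 0.01629765] [-0.01777185  0.0899563 ] [-2.41468378 -1.92759157  0.26127342]
```

View pics/t2.png

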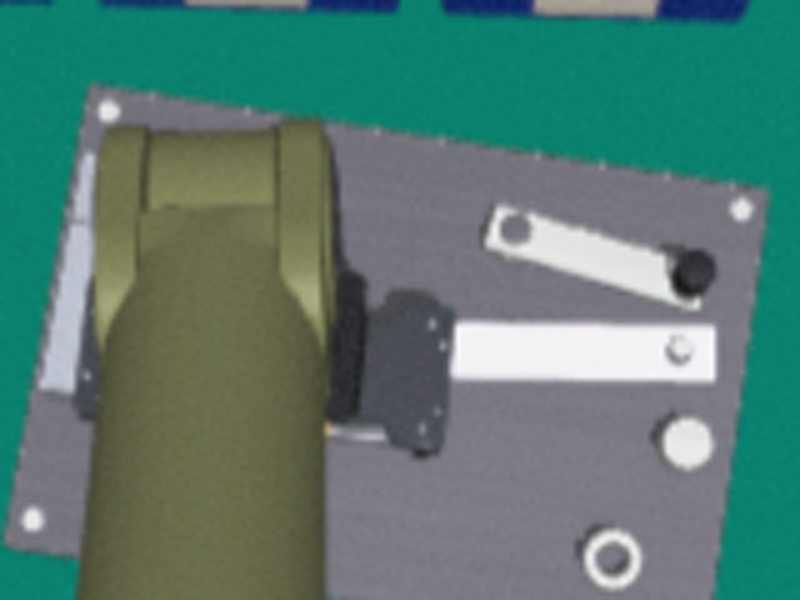

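The bar now runs level in the top view, about 0.12 rad from latched. It should be on the bolt bevel, so I'll go slowly from here.

Emit:
drive_tool(moves="-0.001 0 0 0 -1; -0.002 0 0 0 -1; -0.003 0 0 0 -1; -0.004 0 0 0 -1; -0.005 0 0 0 -1; -0.006 0 0 0 -1; -0.007 0 0 0 -1; -0.008 0 0 0 -1")

```text
time_s: 5.8
tool_pos: [0.5583, 0.0739, 0.0165]
tool_rot: [180.0, 0.0, 175.8]
force: [-2.1, -0.5, -0.9]
grip_width: 0.0006
```

Emit:
drive_tool(moves="-0.0005 0 0 0 -1; -0.001 0 0 0 -1; -0.0015 0 0 0 -1; -0.002 0 0 0 -1; -0.0025 0 0 0 -1; -0.003 0 0 0 -1; -0.0035 0 0 0 -1; -0.004 0 0 0 -1")

```text
time_s: 6.6
tool_pos: [0.5621, 0.0738, 0.0165]
tool_rot: [180.0, -0.0, 175.8]
force: [-3.2, 0.4, -0.1]
grip_width: 0.0006
```

```bash
cat >> h.py <<'E'
def barang(name=None):
    im,_=read_camera("top");c=im[205:240,325:380].astype(int)
    m=(c.min(2)>190)
    v,u=np.nonzero(m);k=[]
    w=[]
    for col in range(325,364):
        r=np.nonzero(im[195:245,col].min(1)>190)[0]+195
        if 5<len(r)<20: w.append(ray("top",[col,r.mean()],.028)[:2])
    w=np.array(w);p=np.array([W2P(q) for q in w]);f=np.polyfit(p[:,1],p[:,0],1)
    if name: save(im,name)
    return len(w),-f[0],np.polyval(f,-.13)
E
python3 - <<'E'
from h import *
o=get_obs();print(o['time_s'],o['tool_pos'],W2P(o['tool_pos']),o['force']);print(barang("t3.png"))
E
```

```text
6.6 [0.56207237 0.07378637 0.0165172 ] [-0.0061356   0.09175044] [-3.19626603  0.40130427 -0.09136901]
(27, np.float64(0.3421443407677521), np.float64(0.07548095157923179))
```

Emit:
drive_tool(moves="-0.0004 0 0 0 -1; -0.0008 0 0 0 -1; -0.0012 0 0 0 -1; -0.0016 0 0 0 -1; -0.002 0 0 0 -1; -0.002 0 0 0 -1; -0.002 0 0 0 -1; -0.002 0 0 0 -1")

```text
time_s: 7.45
tool_pos: [0.5645, 0.0735, 0.0166]
tool_rot: [180.0, 0.0, 175.8]
force: [-1.7, 1.8, 0.4]
grip_width: 0.0003
```

Emit:
drive_tool(moves="-0.0004 0 0 0 -1; -0.0008 0 0 0 -1; -0.0012 0 0 0 -1; -0.0016 0 0 0 -1; -0.002 0 0 0 -1; -0.002 0 0 0 -1; -0.002 0 0 0 -1; -0.002 0 0 0 -1")

```text
time_s: 8.25
tool_pos: [0.5662, 0.0734, 0.0166]
tool_rot: [180.0, 0.0, 175.8]
force: [-3.1, 3.2, 2.2]
grip_width: 0.0003
```

Emit:
drive_tool(moves="-0.0004 0 0 0 -1; -0.0008 0 0 0 -1; -0.0012 0 0 0 -1; -0.0016 0 0 0 -1; -0.002 0 0 0 -1; -0.002 0 0 0 -1; -0.002 0 0 0 -1; -0.002 0 0 0 -1")

```text
time_s: 9.05
tool_pos: [0.5682, 0.0731, 0.0165]
tool_rot: [180.0, 0.0, 175.8]
force: [-3.5, 3.2, 0.5]
grip_width: 0.0001
```

```bash
cat >> h.py <<'E'
def look(n=5,name=None):
    F=[]
    for i in range(n):
        im,_=read_camera("side");F.append(get_obs()['force'])
    o=get_obs();print(o['time_s'],W2P(o['tool_pos']),"F mean",np.mean(F,0).round(2))
    if name: save(im,name)
E
python3 - <<'E'
from h import *
look(5,"s4.png")
im,_=read_camera("wrist");save(im,"w4.png")
c=calibration("wrist");print(c["T_tool_cam"],c["intrinsics"])
E
```

```text
9.3 [5.40116266e-05 9.18541818e-02] F mean [-3.1   2.75  1.08]
[[ 2.48422801e-04  9.66354785e-01  2.57212691e-01  6.99509366e-02]
 [ 9.99999963e-01 -2.10853104e-04 -1.73645729e-04 -2.26576821e-04]
 [-1.13569287e-04  2.57212725e-01 -9.66354801e-01 -1.62954701e-01]
 [ 0.00000000e+00  0.00000000e+00  0.00000000e+00  1.00000000e+00]] [[371.64829954   0.         319.38123513]
 [  0.         371.64829954 243.59986347]
 [  0.           0.           1.        ]]
```

View pics/w4.png

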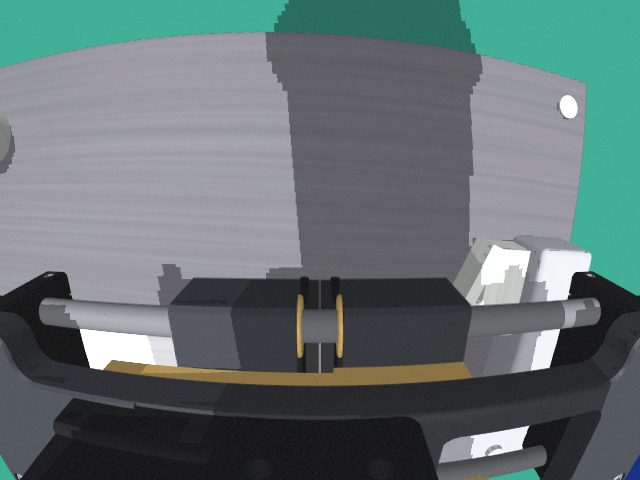

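The wrist view shows the bolt at (490,280). The gripper hides the bar end, and the force is still about 3 N. I'll keep pushing in small steps.

Emit:
drive_tool(moves="-0.0004 0 0 0 -1; -0.0008 0 0 0 -1; -0.0012 0 0 0 -1; -0.0016 0 0 0 -1; -0.002 0 0 0 -1; -0.002 0 0 0 -1; -0.002 0 0 0 -1; -0.002 0 0 0 -1")

```text
time_s: 10.15
tool_pos: [0.569, 0.073, 0.0164]
tool_rot: [-180.0, -0.1, 175.8]
force: [-6.8, 2.6, 3.0]
grip_width: 0.0005
```

```bash
python3 - <<'E'
from h import *
look(5,"s5.png")
im=cv2.imread("pics/s5.png");cv2.imwrite("pics/c5.png",cv2.resize(im[190:310,260:420],None,fx=5,fy=5,interpolation=2))
E
```

```text
10.4 [0.00082089 0.09181443] F mean [-6.43  3.35  3.08]
```

View pics/c5.png

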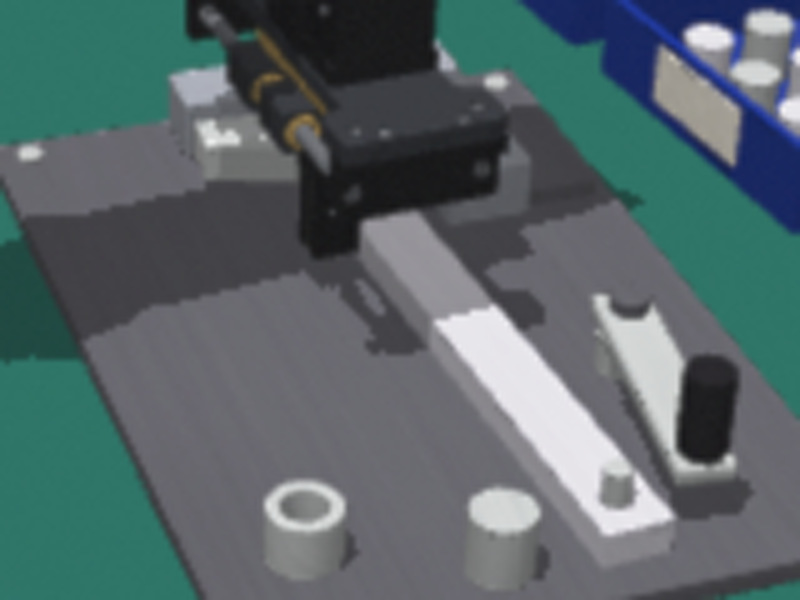

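The force has jumped to about 6.5 N, so the bar is on the buffer. The crop also shows it nearly parallel to the plate edge. I'll press a little more.

Emit:
drive_tool(moves="-0.0003 0 0 0 -1; -0.0006 0 0 0 -1; -0.001 0 0 0 -1; -0.001 0 0 0 -1; -0.001 0 0 0 -1; -0.001 0 0 0 -1; -0.001 0 0 0 -1; -0.001 0 0 0 -1")

```text
time_s: 11.2
tool_pos: [0.5692, 0.0729, 0.0164]
tool_rot: [-180.0, -0.2, 175.8]
force: [-9.2, 3.6, 5.2]
grip_width: 0.0003
```

```bash
python3 - <<'E'
from h import *
look(6,"s6.png")
E
```

```text
11.5 [0.00101335 0.09183338] F mean [-8.56  3.17  5.35]
```

The TCP moved only 0.2 mm for another 2 N, which is stiffer than the buffer should be, and Fz rose as well. I'll use the depth image to check whether something is fouling.

```bash
python3 - <<'E'
from h import *
def cloud(cam):
    im,d=read_camera(cam);c=calibration(cam);K=np.array(c["intrinsics"]);T=np.array(c["cam_to_world"])
    v,u=np.mgrid[0:480,0:640];X=np.stack([(u-K[0,2])/K[0,0]*d,-(v-K[1,2])/K[1,1]*d,-d],-1)
    W=X@T[:3,:3].T+T[:3,3];W[d==0]=np.nan;P=W.copy();P[...,:2]=(W[...,:2]-T0)@RP;return im,P
im,P=cloud("side");dark=im.max(2)<75
m=dark&(P[...,2]>.05)&(P[...,2]<.14)&(abs(P[...,0])<.1)&(P[...,1]>-.03)&(P[...,1]<.22)
Q=P[m];i=np.argsort(Q[:,2])[:12];print("gripper lowest",Q[i].round(3).tolist())
# bar top
m=(abs(P[...,2]-.028)<.003)&(P[...,1]>-.1)&(P[...,1]<.05)&(abs(P[...,0]-.035)<.04)
Q=P[m];print(len(Q))
ys=np.arange(-.1,.05,.02)
for y in ys:
    q=Q[abs(Q[:,1]-y)<.01]
    if len(q)>5: print(round(y,2),q[:,0].min().round(4),q[:,0].max().round(4),np.median(q[:,0]).round(4),len(q))
# stop: region points
m=(P[...,1]>.12)&(P[...,1]<.23)&(P[...,2]>.025)&(P[...,2]<.07)&(abs(P[...,0])<.14)
Q=P[m]
for lo in np.arange(-.06,.14,.02):
    q=Q[(Q[:,0]>lo)&(Q[:,0]<lo+.02)]
    if len(q): print("stop x",round(lo,2),"y",q[:,1].min().round(3),q[:,1].max().round(3),"z",q[:,2].max().round(3),len(q))
E
```

```text
gripper lowest [[-0.008, 0.094, 0.05], [-0.007, 0.098, 0.05], [-0.01, 0.077, 0.05], [-0.01, 0.089, 0.051], [-0.01, 0.084, 0.051], [-0.012, 0.097, 0.051], [-0.01, 0.096, 0.052], [-0.009, 0.079, 0.052], [-0.011, 0.1, 0.052], [-0.009, 0.1, 0.054], [-0.007, 0.077, 0.055], [-0.01, 0.077, 0.055]]
601
-0.1 0.0216 0.052 0.0364 48
-0.08 0.0209 0.0523 0.0348 91
-0.06 0.0192 0.0503 0.0356 87
-0.04 0.0182 0.0494 0.0334 77
-0.02 0.0169 0.0484 0.0322 76
0.0 0.0139 0.0465 0.0304 79
0.02 0.0145 0.046 0.0301 73
0.04 0.013 0.0456 0.0282 70
stop x -0.04 y 0.155 0.217 z 0.047 158
stop x -0.02 y 0.15 0.219 z 0.046 112
stop x 0.0 y 0.147 0.153 z 0.03 3
stop x 0.08 y 0.164 0.206 z 0.047 22
```

The gripper clears everything, and the bar angle from depth is about 0.06 rad. Buffer force is estimated at 4.5 to 6 N, so there's room for another 0.6 mm.

Emit:
drive_tool(moves="-0.0002 0 0 0 -1; -0.0004 0 0 0 -1; -0.0006 0 0 0 -1; -0.0006 0 0 0 -1; -0.0006 0 0 0 -1; -0.0006 0 0 0 -1; -0.0006 0 0 0 -1; -0.0006 0 0 0 -1")

```text
time_s: 12.35
tool_pos: [0.5694, 0.073, 0.0164]
tool_rot: [-180.0, -0.3, 175.8]
force: [-10.0, 3.7, 5.8]
grip_width: 0.0004
```

```bash
python3 - <<'E'
from h import *
look(6,"s7.png")
im,_=read_camera("wrist");save(im,"w7.png")
a=cv2.imread("pics/w4.png").astype(int);
A=cv2.resize(cv2.imread("pics/w4.png")[220:480,400:640],None,fx=1.6,fy=2.2);B=cv2.resize(im[220:480,400:640,::-1],None,fx=1.6,fy=2.2)
cv2.imwrite("pics/c7.png",np.hstack([A,B]))
E
```

```text
12.65 [0.00120818 0.09186649] F mean [-9.64  3.22  6.64]
```

View pics/c7.png

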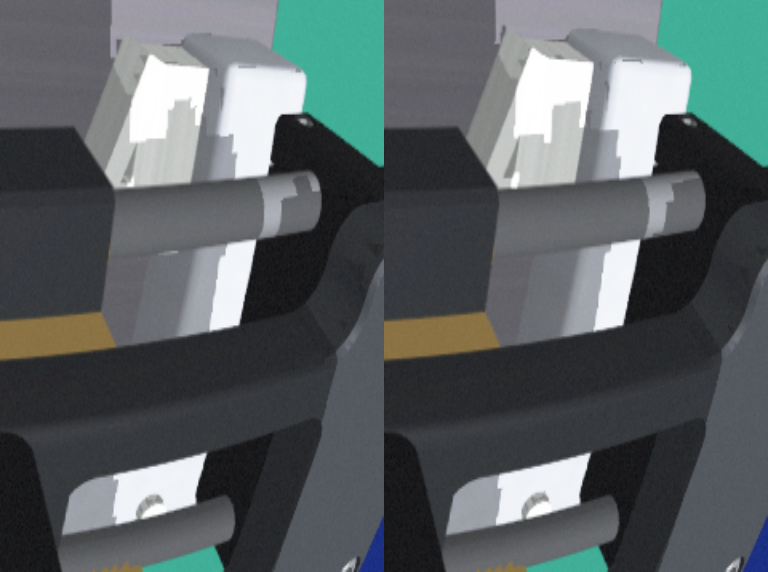

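The bolt looks the same in both frames, so this doesn't settle it. The tool is also pressing the bar down (Fz 6.6 N), which adds friction. I'll take off that vertical load and then read the force again.

Emit:
drive_tool(moves="0.0003 0 -0.0004 0 -1; 0.0003 0 -0.0008 0 -1; 0.0003 0 -0.0012 0 -1; 0.0003 0 -0.0016 0 -1; 0.0003 0 -0.002 0 -1; 0.0003 0 -0.002 0 -1; 0.0003 0 -0.002 0 -1; 0.0003 0 -0.002 0 -1")

```text
time_s: 13.5
tool_pos: [0.5695, 0.0724, 0.0172]
tool_rot: [-179.9, -0.2, 175.8]
force: [-6.7, 3.2, -2.1]
grip_width: 0.0004
```

```bash
python3 - <<'E'
from h import *
look(6);print(get_obs()['tool_pos'])
E
```

```text
13.8 [0.00140654 0.09133348] F mean [-4.93  2.6  -2.48]
[0.56950039 0.07241445 0.01719314]
```

Emit:
drive_tool(moves="-0.0003 0 0 0 -1; -0.0006 0 0 0 -1; -0.0009 0 0 0 -1; -0.0012 0 0 0 -1; -0.0012 0 0 0 -1; -0.0012 0 0 0 -1; -0.0012 0 0 0 -1; -0.0012 0 0 0 -1")

```text
time_s: 14.6
tool_pos: [0.57, 0.0724, 0.0171]
tool_rot: [-179.9, -0.3, 175.8]
force: [-6.6, 2.1, -1.4]
grip_width: 0.0006
```

```bash
python3 - <<'E'
from h import *
look(6);print(get_obs()['tool_pos'])
E
```

```text
14.9 [0.00192286 0.09138944] F mean [-6.66  2.49 -1.37]
[0.57001963 0.07240435 0.01708147]
```

Emit:
drive_tool(moves="-0.0003 0 0 0 -1; -0.0006 0 0 0 -1; -0.0009 0 0 0 -1; -0.0011 0 0 0 -1; -0.0011 0 0 0 -1; -0.0011 0 0 0 -1; -0.0011 0 0 0 -1; -0.0011 0 0 0 -1")

```text
time_s: 15.7
tool_pos: [0.5707, 0.0724, 0.0171]
tool_rot: [-179.9, -0.4, 175.8]
force: [-7.9, 2.7, -1.0]
grip_width: 0.0002
```

```bash
python3 - <<'E'
from h import *
look(6);print(get_obs()['tool_pos'])
E
```

```text
16.0 [0.00251783 0.09147737] F mean [-8.    2.65 -0.61]
[0.57062096 0.07241597 0.01701999]
```

By now the buffer should be about 2.3 mm in, past the snap range. I'll back off and look.

Emit:
drive_tool(moves="0.001 0 0 0 -1; 0.002 0 0 0 -1; 0.003 0 0 0 -1; 0.005 0 0 0 -1; 0.01 0 0 0 -1; 0.03 0 0 0 -1; 0.03 0 -0.04 0 -1; 0.03 0 -0.08 0 -1")

```text
time_s: 16.8
tool_pos: [0.5434, 0.0741, 0.0992]
tool_rot: [-179.9, 0.0, 175.7]
force: [2.4, -0.0, 0.4]
grip_width: 0.0002
```

Emit:
drive_tool(moves="0.02 -0.05 -0.05 8 -0.3; 0.02 -0.1 -0.05 16 -0.3; 0.02 -0.15 -0.05 24 -0.3; 0.02 -0.2 -0.05 32 -0.3; 0.02 -0.21 -0.05 40 -0.3; 0.02 -0.21 -0.05 48 -0.3; 0.02 -0.21 -0.05 56 -0.3; 0.02 -0.21 -0.05 64 -0.3")

```text
time_s: 17.6
tool_pos: [0.5093, -0.1345, 0.1495]
tool_rot: [179.8, 0.1, 111.3]
force: [-0.4, 0.5, -1.4]
grip_width: 0.0304
```

```bash
python3 - <<'E'
from h import *
o=get_obs();print(o['tool_pos'],o['tool_rot'])
im,_=read_camera("top");im2,_=read_camera("side")
A=cv2.resize(im[160:250,235:335,::-1],(400,360),interpolation=2);B=cv2.resize(im2[200:290,265:365,::-1],(400,360),interpolation=2)
cv2.imwrite("pics/c8.png",np.hstack([A,B]))
for n,z in(("bar_end",.02),("keeper_grip",.066)):
  print(n,[(q['conf'],W2P(ray("side",q['uv'],z))) for q in pinpoint("side",n)[:1]],[(q['conf'],W2P(ray("top",q['uv'],z))) for q in pinpoint("top",n)[:1]])
E
```

```text
[ 0.50925101 -0.13450512  0.14947634] [1.79834902e+02 1.12262789e-01 1.11336813e+02]
bar_end [(0.8, array([0.01093144, 0.14180689]))] [(0.71, array([0.02542489, 0.15451009]))]
keeper_grip [(0.9, array([ 0.08004397, -0.1261252 ]))] []
```

View pics/c8.png

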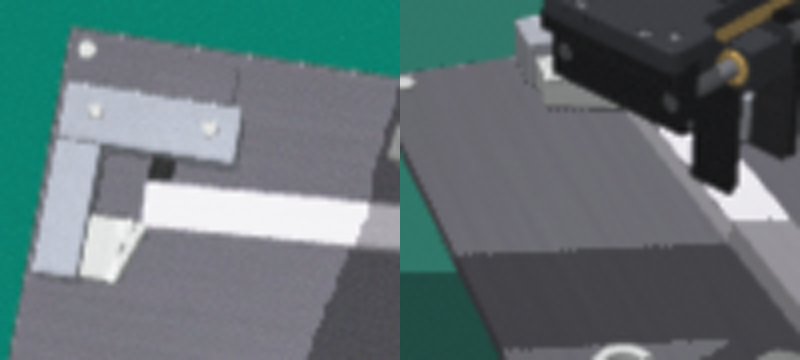

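The top crop (left) shows the bar against the buffer at (160,170) and the bolt tip at (147,222), right beside the bar's corner. It's too coarse to say whether it latched, so I'll take a closer wrist-camera crop.

```bash
cat >> h.py <<'E'
def wproj(P,o):
    c=calibration("wrist");K=np.array(c["intrinsics"]);T=np.array(c["T_tool_cam"])
    t=R.from_euler('xyz',o['tool_rot'],degrees=True).inv().apply(np.array(P)-o['tool_pos'])
    q=T[:3,:3].T@(t-T[:3,3]);v=np.array([q[0],-q[1],-q[2]]);r=np.hypot(v[0],v[1]);th=np.arctan2(r,v[2])
    return np.array([K[0,2],K[1,2]])+K[0,0]*th*v[:2]/r
E
python3 - <<'E'
from h import *
o=get_obs();im,_=read_camera("wrist");save(im,"w9.png")
for p in((.02,.15,.028),(.005,.15,.028),(.036,.141,.028),(.035,-.13,.03)):
    print(p,wproj([*P2W(p[:2]),p[2]],o).round(0))
u,v=wproj([*P2W((.015,.15)),.028],o).astype(int);u=min(max(u,60),580);v=min(max(v,45),435)
cv2.imwrite("pics/c9.png",cv2.resize(im[v-45:v+45,u-60:u+60,::-1],None,fx=6,fy=6,interpolation=2));print(u,v)
E
```

```text
(0.02, 0.15, 0.028) [525.   2.]
(0.005, 0.15, 0.028) [512.  -9.]
(0.036, 0.141, 0.028) [536.  20.]
(0.035, -0.13, 0.03) [385. 286.]
521 45
```

View pics/c9.png

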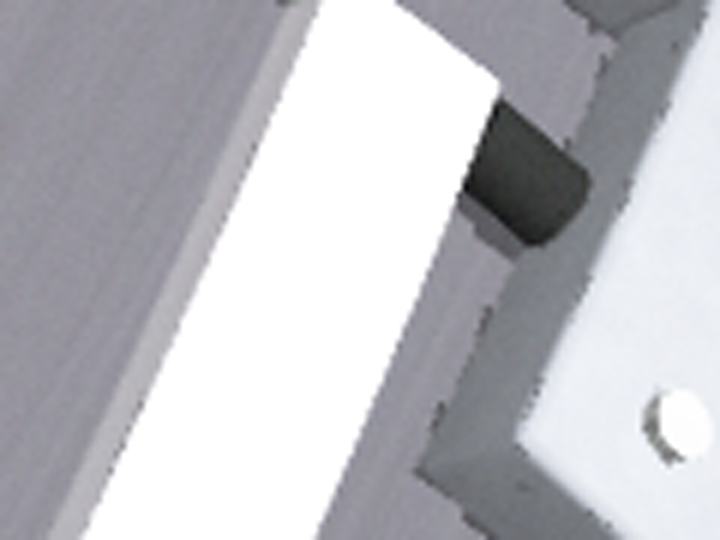

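The bar is on the buffer, but the bolt is out of this view. I'll move the camera over it.

```bash
python3 - <<'E'
from h import *
b=P2W((.01,.15));y=np.radians(111.3);t=b-.06*np.array([np.cos(y),np.sin(y)]);print(b,t,shift([*t,.13]))
E
```

```text
[0.58547864 0.12951352] [0.60727371 0.07361205] (array([0.1552, 0.1686, 0.0188]), None)
```

Emit:
drive_tool(moves="0.03 0.035 0 0 -0.3; 0.06 0.07 0 0 -0.3; 0.09 0.105 0 0 -0.3; 0.12 0.14 0 0 -0.3; 0.155 0.17 0.01 0 -0.3; 0.155 0.17 0.02 0 -0.3; 0.155 0.17 0.02 0 -0.3; 0.155 0.17 0.02 0 -0.3")

```text
time_s: 18.75
tool_pos: [0.6085, 0.0723, 0.1284]
tool_rot: [-179.9, 0.1, 111.7]
force: [-1.3, -0.5, -0.4]
grip_width: 0.0305
```

```bash
python3 - <<'E'
from h import *
o=get_obs();im,_=read_camera("wrist");save(im,"w10.png");print(o['time_s'],o['tool_pos'])
u,v=wproj([*P2W((.01,.15)),.028],o).astype(int);print(u,v);u=min(max(u,80),560);v=min(max(v,60),420)
cv2.imwrite("pics/c10.png",cv2.resize(im[v-60:v+60,u-80:u+80,::-1],None,fx=5,fy=5,interpolation=2))
E
```

```text
18.75 [0.60854262 0.07232547 0.1283858 ]
319 158
```

View pics/c10.png

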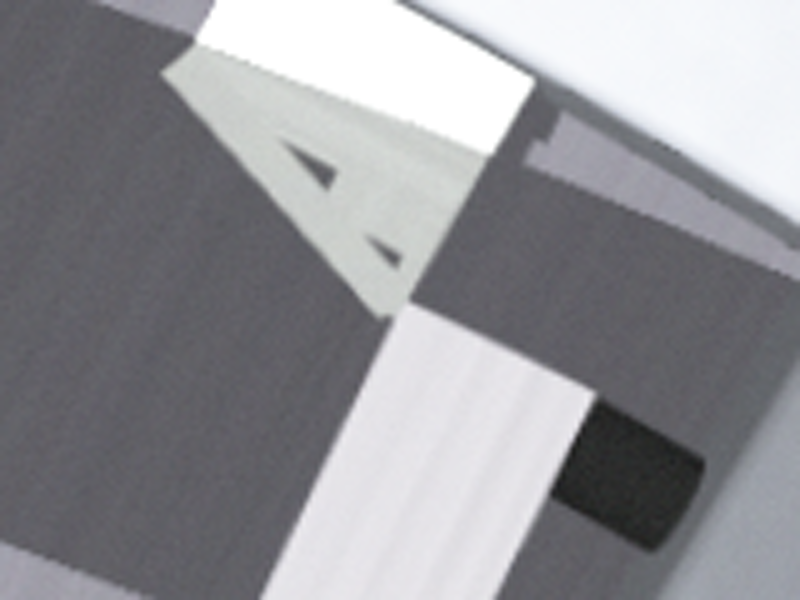

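Latched: the bar's near face lies along the bolt's square back at (400,305), with the bolt tip sticking out behind it and the buffer pressed. Now the keeper.

```bash
cat >> h.py <<'E'
def knob(k): return P2W([.09-.1*np.sin(k),-.03-.1*np.cos(k)])
def kyaw(k): return 82.7-np.degrees(k)
E
python3 - <<'E'
from h import *
print(shift([*knob(.13),.12],kyaw(.13)))
E
```

```text
(array([-0.2145, -0.077 ,  0.0091]), np.float64(36.4))
```

Emit:
drive_tool(moves="-0.035 -0.013 0 5 0; -0.07 -0.026 0 10 0; -0.105 -0.039 0 16 0; -0.14 -0.052 0 22 0; -0.175 -0.065 0 29 0; -0.215 -0.077 0.009 36.4 0; -0.215 -0.077 0.009 36.4 0; -0.215 -0.077 0.009 36.4 0")

```text
time_s: 19.6
tool_pos: [0.6163, -0.1574, 0.1202]
tool_rot: [180.0, 0.0, 75.1]
force: [-0.3, 1.3, -0.2]
grip_width: 0.0435
```

```bash
python3 - <<'E'
from h import *
o=get_obs();im,d=read_camera("wrist");print(o['time_s'],o['tool_pos'],o['tool_rot'],o['grip_width'])
for k in(0,.05,.1,.15,.2,.25): print(k,wproj([*knob(k),.066],o).round(1))
print([(q['conf'],q['uv']) for q in pinpoint("wrist","keeper_grip")[:2]]);save(im,"w11.png")
print(shift([*knob(.13),.05],kyaw(.13)))
cv2.imwrite("pics/c11.png",im[:,:,::-1])
E
```

```text
19.6 [ 0.61626691 -0.15738311  0.12023762] [1.79952364e+02 8.91693633e-03 7.51224361e+01] 0.04348420208571724
0 [339.9 259. ]
0.05 [331.8 259.8]
0.1 [323.7 260.3]
0.15 [315.5 260.3]
0.2 [307.3 260. ]
0.25 [299.2 259.3]
[(0.66, [314.9, 255.2])]
(array([-0.0023, -0.0002,  0.0701]), np.float64(0.2))
```

Emit:
drive_tool(moves="-0.001 -0.001 0.02 0 0; -0.001 -0.002 0.04 0 0; -0.001 -0.002 0.06 0 0; -0.001 -0.002 0.069 0 0; -0.001 -0.002 0.069 0 0; -0.001 -0.002 0.069 0 -1; -0.001 -0.002 0.069 0 -1; -0.001 -0.002 0.069 0 -1", grip_force=8)

```text
time_s: 20.5
tool_pos: [0.6157, -0.1549, 0.0517]
tool_rot: [179.9, -0.0, 75.4]
force: [-0.1, -0.1, 0.3]
grip_width: 0.027
```

```bash
cat > arc.py <<'E'
from h import *
import sys
o=get_obs();p=W2P(o['tool_pos']);k=np.arctan2(.09-p[0],-.03-p[1]);k=np.arctan2(.09-p[0],-(p[1]+.03));r=np.hypot(.09-p[0],p[1]+.03)
print(o['time_s'],"k",k,"r",r,o['tool_pos'],o['grip_width'],o['force'])
for s in map(float,sys.argv[1:]):
    kk=s; print(round(kk,3),*shift([*P2W([.09-r*np.sin(kk),-.03-r*np.cos(kk)]),o['tool_pos'][2]],o['tool_rot'][2]-np.degrees(kk-k)))
E
python3 arc.py .23 .31 .39 .47 .55 .63 .7 .77
```

```text
20.5 k 0.14086931036942457 r 0.09923700438773135 [ 0.61565363 -0.15487981  0.05165706] 0.027040350291729298 [-0.05189493 -0.14818868  0.25320499]
0.23 [ 0.0005 -0.0088 -0.    ] 5.1
0.31 [ 0.0016 -0.0167 -0.    ] 9.7
0.39 [ 0.0034 -0.0244 -0.    ] 14.3
0.47 [ 0.0057 -0.032  -0.0001] 18.9
0.55 [ 0.0087 -0.0394 -0.0001] 23.4
0.63 [ 0.0123 -0.0465 -0.0001] 28.0
0.7 [ 0.0158 -0.0524 -0.0001] 32.0
0.77 [ 0.0198 -0.0581 -0.0001] 36.0
```

Emit:
drive_tool(moves="0 0 0 0 -1; 0 0 0 0 -1; 0.0005 -0.009 0 5 -1; 0.0016 -0.0167 0 9.7 -1; 0.0034 -0.0244 0 14.3 -1; 0.0057 -0.032 0 18.9 -1; 0.0087 -0.0394 0 23.4 -1; 0.0123 -0.0465 0 28 -1")

```text
time_s: 21.3
tool_pos: [0.5738, -0.1314, 0.0513]
tool_rot: [179.9, -0.1, 47.2]
force: [1.5, -0.1, 3.3]
grip_width: 0.0216
```

```bash
python3 arc.py .7 .78 .86 .94 1.02 1.1 1.18 1.26
```

```text
21.3 k 0.6296905247750223 r 0.09930303131715106 [ 0.57375563 -0.13136918  0.05134459] 0.021570337349720914 [ 1.50899453 -0.09283298  3.28802803]
0.7 [ 0.0003 -0.007  -0.    ] 4.0
0.78 [ 0.0013 -0.0149 -0.    ] 8.6
0.86 [ 0.0029 -0.0226 -0.    ] 13.2
0.94 [ 0.005  -0.0303 -0.0001] 17.8
1.02 [ 0.0078 -0.0377 -0.0001] 22.4
1.1 [ 0.0112 -0.0449 -0.0001] 26.9
1.18 [ 0.0152 -0.0518 -0.0001] 31.5
1.26 [ 0.0197 -0.0583 -0.0001] 36.1
```

Knob gripped at 21.6 mm, and it follows the arc with small forces.

Emit:
drive_tool(moves="0.0003 -0.007 0 4 -1; 0.0013 -0.015 0 8.6 -1; 0.0029 -0.0226 0 13.2 -1; 0.005 -0.03 0 17.8 -1; 0.0078 -0.0377 0 22.4 -1; 0.0112 -0.045 0 26.9 -1; 0.0152 -0.0518 0 31.5 -1; 0.0197 -0.0583 0 36.1 -1")

```text
time_s: 22.1
tool_pos: [0.5437, -0.0779, 0.0513]
tool_rot: [179.9, -0.0, 11.1]
force: [-0.9, -0.7, 4.1]
grip_width: 0.0216
```

```bash
python3 arc.py 1.32 1.38 1.44 1.5 1.54 1.57 1.6 1.62
```

```text
22.1 k 1.2555731055303563 r 0.10002400391913346 [ 0.54369351 -0.07786833  0.05129864] 0.021647359643263343 [-0.92515862 -0.73160672  4.0524612 ]
1.32 [ 0.0002 -0.0064 -0.    ] 3.7
1.38 [ 0.0008 -0.0124 -0.    ] 7.1
1.44 [ 0.0018 -0.0183 -0.    ] 10.6
1.5 [ 0.0031 -0.0242 -0.    ] 14.0
1.54 [ 0.0042 -0.028  -0.    ] 16.3
1.57 [ 0.0051 -0.0309 -0.    ] 18.0
1.6 [ 0.0061 -0.0337 -0.    ] 19.7
1.62 [ 0.0068 -0.0356 -0.    ] 20.9
```

Emit:
drive_tool(moves="0.0002 -0.0064 0 3.7 -1; 0.0008 -0.0124 0 7.1 -1; 0.0018 -0.0183 0 10.6 -1; 0.0031 -0.0242 0 14 -1; 0.0042 -0.028 0 16.3 -1; 0.0051 -0.031 0 18 -1; 0.0058 -0.0325 0 18.5 -1; 0.0058 -0.0325 0 18.5 -1")

```text
time_s: 22.9
tool_pos: [0.5422, -0.0447, 0.0512]
tool_rot: [180.0, 0.1, -7.3]
force: [-5.3, -0.5, 8.0]
grip_width: 0.0217
```

```bash
python3 arc.py 1.62
```

```text
22.9 k 1.58735860343966 r 0.10083255577988583 [ 0.54216922 -0.04472575  0.05124823] 0.021731517066018453 [-5.32685499 -0.53745908  7.98098621]
1.62 [ 0.0001 -0.0033 -0.    ] 1.9
```

Emit:
drive_tool(moves="-0.001 -0.001 0 0 -1; -0.001 -0.002 0 0 -1; -0.001 -0.003 0 0 -1; -0.001 -0.004 0 0 -1; -0.001 -0.004 0 0 -1; -0.001 -0.004 0 0 -1; -0.001 -0.004 0 0 -1; -0.001 -0.004 0 0 -1")

```text
time_s: 23.7
tool_pos: [0.5422, -0.0429, 0.0512]
tool_rot: [179.8, -0.0, -7.3]
force: [-2.0, -4.9, 5.2]
grip_width: 0.0216
```

```bash
python3 arc.py
```

```text
23.7 k 1.605773163653367 r 0.10104503562157305 [ 0.54224284 -0.04285638  0.0511845 ] 0.021594365366288427 [-1.98220543 -4.8705898   5.16905592]
```

Fy of −4.9 N shows the keeper is at its stop. I'll ease off, open and rise.

Emit:
drive_tool(moves="0 0.0015 0 0 -1; 0 0.0015 0 0 0.1; 0 0.0015 0 0 0.1; 0 0.0015 0 0 0.1; 0 0.0015 0 0 0.1; 0 0.0015 0 0 0.1; 0 0.0015 -0.03 0 0.1; 0 0.0015 -0.06 0 0.1")

```text
time_s: 24.5
tool_pos: [0.5412, -0.0416, 0.1105]
tool_rot: [179.9, 0.1, -7.2]
force: [1.2, 1.2, -0.2]
grip_width: 0.0478
```

Emit:
drive_tool(moves="0 0 -0.04 0 0.1; -0.03 0 -0.08 0 0.1; -0.07 0 -0.1 0 0.1; -0.1 0 -0.1 0 0.1; -0.1 0 -0.1 0 0.1; -0.1 0 -0.1 0 0.1; -0.1 0 -0.1 0 0.1; -0.1 0 -0.1 0 0.1")

```text
time_s: 25.3
tool_pos: [0.4436, -0.0297, 0.2109]
tool_rot: [-179.9, -0.1, -7.3]
force: [0.9, -0.3, 0.0]
grip_width: 0.0482
```

```bash
python3 - <<'E'
from h import *
o=get_obs();print(o['time_s'],o['tool_pos'],o['force'],o['grip_width'])
im,_=read_camera("wrist");im2,_=read_camera("side");im3,_=read_camera("top")
print([(q['conf'],W2P(ray("side",q['uv'],.066))) for q in pinpoint("side","keeper_grip")[:1]])
A=cv2.resize(im2[190:310,260:420,::-1],(400,300),interpolation=2);B=cv2.resize(im[:,:,::-1],(400,300));C=cv2.resize(im3[150:270,235:395,::-1],(400,300),interpolation=2)
C2=cv2.resize(im3[165:240,240:340,::-1],(400,300),interpolation=2)
cv2.imwrite("pics/c12.png",np.vstack([np.hstack([A,B]),np.hstack([C,C2])]))
E
```

```text
25.3 [ 0.44355959 -0.02967923  0.21093992] [ 0.89405825 -0.28297363  0.00191858] 0.048154169566560705
[(0.59, array([-0.00840867, -0.01744898]))]
```

View pics/c12.png

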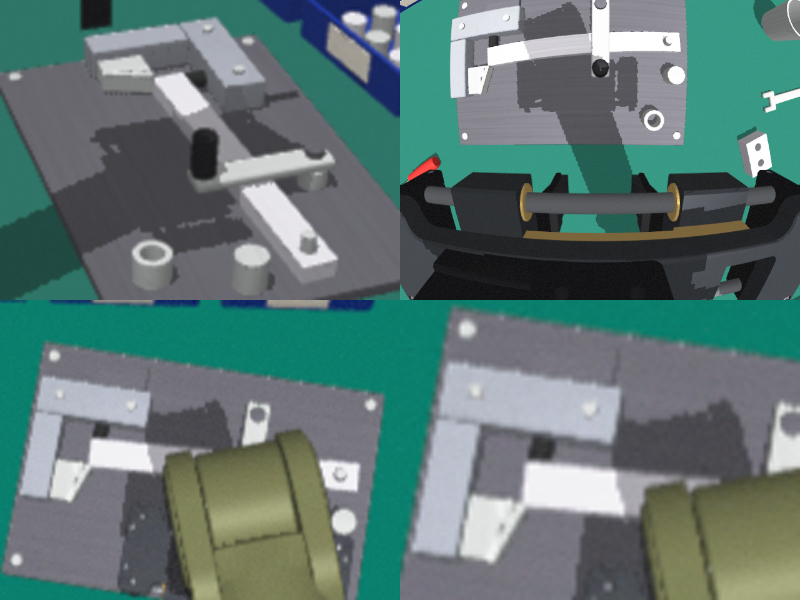

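The keeper lies across the bar along the plate's −x, with its knob at (205,155) in the side view. The bar still sits between bolt and buffer, the loose parts are in place and the gripper is clear.

```bash
python3 -c "
from cell import *
print(sign_off())"
```

```text
the job is handed in; nothing more can be done
None
```

The bar is latched between the buffer and the spring bolt, and the keeper arm is across it at its stop. I handed the job in at about 25 s of robot time; `sign_off()` gives no verdict, so I don't know the judged result.

- **Bar:** I pushed it in slow steps until the buffer took the load. The tool force averaged 9.6 N along world x, with one reading of 10.0 N. By my estimate the stop saw no more than about 8 N. I couldn't measure bar-to-stop force directly, so staying under the 10 N limit is an estimate.
- **Friction:** At first the tool was also pressing the bar down by about 6.6 N, which added friction. I took that off and finished the push at about 8 N.
- **Latch:** A close wrist-camera view, taken with the gripper clear of the bar, showed the bar against the bolt's square back and the buffer pressed. I could not read the bolt and buffer values themselves. The side and top views in between were too coarse to decide it.
- **Keeper:** I gripped the knob and swung it round until the stop pushed back with about 5 N. The arm angle worked out at about 1.6 rad, slightly past the nominal 1.57. The network put the knob about 13 mm off its expected end point, but with low confidence (0.59).
- **Final views:** The keeper lay across the bar, the bar was still in place, and the gripper was open and clear with near-zero force. The bush, slug, block, spanner and the parts of the driver and cup in view looked undisturbed. The oil bottle was not in that last picture.

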